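Put the brayers back on their rack in order of width

ROBOT

A 6-joint arm with a two-finger parallel gripper is mounted at the origin on the work surface. World frame = base frame: x ahead of the robot, y to its left, z up, the work surface at z = 0. Lengths are in m, angles in degrees, forces in N, time in s.
With the tool pointing down it reaches from about 0.3 to 0.75 m from the base axis. Payload 8.5 kg.
Tool frame: the origin (TCP) lies on the centre line of the jaws, within the pads' length; the fingertips stand env.tips_ahead ahead of it and the grasp point (between the pads) lies 8 mm behind it (env.tips_ahead is the distance from the TCP to the fingertips, in m); z points along the fingers, y is the direction in which the jaws open and shut (so a half turn about z gives the same grasp; the last joint's range is limited). The gripper opens to 85 mm and grips with 20 to 120 N. Pads are 22 mm wide; open, the fingers measure 114 mm over their backs; the gripper's body (76 mm by 85 mm) begins 54 mm behind the grasp point. The pads swing forward as they close: fully open they stand 13 mm farther back than shut.
Start: joints at [-80.69, 21.807, 74.336, -0, 83.858, -12.336], TCP at [0.203, -0.511, 0.242] pointing down, gripper open.
Joint ranges: [-178.18, 178.18], [-50.72, 133.34], [12.68, 142.11], [-81.47, 261.47], [9.98, 163.14], [-165.26, 165.26]. Speed limits (degrees/s): [136.94, 136.94, 180, 180, 180, 180].

INTERFACE

Orientations are given as a 3x3 rotation matrix whose columns are the frame's x, y, z axes.
In Python, from rig import env gives the robot as it stands.
- The arm moves only by the tool servo_tool, never from a script. Its argument "commands" is a list of rows, each an object with "linear": the shift along the tool's x, y, z in mm, a list of three; "angular": the turn, a rotation vector about the tool's x, y, z in degrees, a list of three; "gripper": the opening, from -1 (shut) to 1 (fully open). In form: [{"linear": [x, y, z], "angular": [rx, ry, rz], "gripper": gripper}, ...]. A call has 1 to 20 rows; each row is the pose to reach, as a shift and turn from the pose commanded when the call began, along the tool's axes at that moment; what a row does not reach only later rows make up. A row lasts 1/10 s, in which the tool goes at most 50 mm and 8.59 degrees, less where a joint would pass 70% of its speed; a pose out of reach is approached as far as the arm can. A call with a gripper value outside its range is refused whole. The fingers move at their own pace and stop on an object; "force" is the grip in N (left out, the last holds). Time passes only in rows, so rows that repeat a pose let the fingers close. It gives the time, the measured TCP pose, the force and the opening at its end, in the units of the state.
- env.observe(): the state, without advancing time (a new reading comes with each control period).
- env.get_image(name): name is "side" or "top"; returns a dict with "frame" (384x512x3 uint8, blue, green, red), "fx", "fy", "cx", "cy" (pixels), "k1" (the pictures are not rectified: a ray, as slopes to the right and down, at radius r is drawn at 1 + k1 r^2 times it, then the intrinsics apply), "cam_to_world" (4x4, takes a point from camera to world coordinates). Camera axes: x right, y up, looking along -z (the intrinsics and any distortion apply to the point x, -y, -z); pixel columns grow to the right and rows downward; lengths in m; the calibration is good to about 2 mm. A picture is of the moment at which its call begins. There is no depth.
- env.close_job(): hands the job in, once; it reports no verdict.
Trained networks look in a picture, given as the dict that the camera call returned (one of the last four; its "shot" number tells which), for a name from the list of things; names that differ only in an ending like _2 or _b are one class to them, and where a whole thing is asked for, a point or a joint stands for the part that bears it (a point fixed in the world has none). Each returns a list of dicts, best first, with "confidence" (0 to 1); they miss things now and then, are a little off and sometimes report something else, mostly with a low value. They report only what shows in the picture. A call takes as long as a camera call. They do not tell look-alikes from the thing itself.
- env.trace(picture, query): "pixels" (384x512 bool, what is visible of it) and "extent" ([left, top, right, bottom] in pixels, round what is visible of it).
The state is a dict: "time_s": time; "q": joint angles; "qvel": joint speeds; "joint_efforts": joint torques, N m; "position": TCP position; "tool_rot": TCP orientation; "ft_force": force on the tool from outside, world axes, zero at the start; "wrist_torque": the same for the moment, N m; "grip_width": finger opening in m.
Only numpy, scipy, OpenCV 4.12 (cv2) and the standard library are available. Lean on these libraries where they do the work, as an engineer would, in place of code of your own. Each camera call takes 0.05 s, during which the arm holds its last target.

TASK

Put the four brayers (ink rollers) away in the rack, one to each bay, in order of roller width with the widest in the bay nearest the white inking slab and the narrowest at the other end. Each must lie level with the swollen end of its handle in the saddle and its crossbar on the plain rail, so that the roller hangs clear of the table. Leave the glass jar standing where it is.

Things in the scene. Friction and masses are not known exactly. Their poses are not given: they have to be found in the camera images.
- brayer_30: Brayer: wooden handle, steel fork, black roller 30 mm wide, 32 mm thick (does not spin); about 160 g. x: from tail (-85 mm) to roller (axis +80); z up. Origin: 16 mm under the axis of the handle's waist, at table height as it lies. Grip the waist (round, 24 mm thick, x -20 to 20) across y; mass centre within 20 mm. Swell 32 mm thick, x -75 to -40; crossbar 41 long, 12 high, at x 46.
- brayer_50: Brayer: wooden handle, steel fork, black roller 50 mm wide, 32 mm thick (does not spin); about 170 g. x: from tail (-85 mm) to roller (axis +80); z up. Origin: 16 mm under the axis of the handle's waist, at table height as it lies. Grip the waist (round, 24 mm thick, x -20 to 20) across y; mass centre within 20 mm. Swell 32 mm thick, x -75 to -40; crossbar 61 long, 12 high, at x 46.
- brayer_70: Brayer: wooden handle, steel fork, black roller 70 mm wide, 32 mm thick (does not spin); about 190 g. x: from tail (-85 mm) to roller (axis +80); z up. Origin: 16 mm under the axis of the handle's waist, at table height as it lies. Grip the waist (round, 24 mm thick, x -20 to 20) across y; mass centre within 20 mm. Swell 32 mm thick, x -75 to -40; crossbar 81 long, 12 high, at x 46.
- brayer_90: Brayer: wooden handle, steel fork, black roller 90 mm wide, 32 mm thick (does not spin); about 210 g. x: from tail (-85 mm) to roller (axis +80); z up. Origin: 16 mm under the axis of the handle's waist, at table height as it lies. Grip the waist (round, 24 mm thick, x -20 to 20) across y; mass centre within 20 mm. Swell 32 mm thick, x -75 to -40; crossbar 101 long, 12 high, at x 46.
- bay1: Bay 1 of 4 in the fixed wooden rack, 102 mm apart, bay1 leftmost (+y). Origin: 24 mm above the table, where a seated brayer's origin comes to lie, x axes alike (away from the robot), z up. Saddle for the handle swell on the near rail: x -57 mm, 16 thick, top z 0, 48 between dark cheeks 20 high. Plain far rail for the crossbar: x 44, 20 thick, top z 10. Open to the table between the rails.
- bay2: Bay 2 of 4 in the fixed wooden rack, 102 mm apart, bay1 leftmost (+y). Origin: 24 mm above the table, where a seated brayer's origin comes to lie, x axes alike (away from the robot), z up. Saddle for the handle swell on the near rail: x -57 mm, 16 thick, top z 0, 48 between dark cheeks 20 high. Plain far rail for the crossbar: x 44, 20 thick, top z 10. Open to the table between the rails.
- bay3: Bay 3 of 4 in the fixed wooden rack, 102 mm apart, bay1 leftmost (+y). Origin: 24 mm above the table, where a seated brayer's origin comes to lie, x axes alike (away from the robot), z up. Saddle for the handle swell on the near rail: x -57 mm, 16 thick, top z 0, 48 between dark cheeks 20 high. Plain far rail for the crossbar: x 44, 20 thick, top z 10. Open to the table between the rails.
- bay4: Bay 4 of 4 in the fixed wooden rack, 102 mm apart, bay1 leftmost (+y). Origin: 24 mm above the table, where a seated brayer's origin comes to lie, x axes alike (away from the robot), z up. Saddle for the handle swell on the near rail: x -57 mm, 16 thick, top z 0, 48 between dark cheeks 20 high. Plain far rail for the crossbar: x 44, 20 thick, top z 10. Open to the table between the rails.
- slab: Inking slab, fixed: white glazed plate on a dark wooden base, 170 x 140 mm and 18 mm high, with a black patch of ink on it. It lies off the left or the right end of the rack (a grey wash-up tray lies off the other end). Origin: centre of its underside.
- jar: Closed amber glass jar, 44 mm in diameter and 72 mm high, with a dark lid, standing in the middle of the brayers. Origin: centre of its underside.
Not all that is in view belongs to the job. Of the things shaped like the slab, the white one is meant.

How it is judged:
By the outcome, as a careful person would: the job done as asked, in the order asked, and still so for the second after the job is handed in, with the robot touching nothing.
It also fails if it takes over 96 s, if anything falls off the work surface, if the arm or the gripper's body presses on something with over 40 N, if the wrist force passes 120 N, or if a joint passes its speed limit or range.

## Working session

There is one attempt and no reset: what is moved stays moved. The work goes in short steps, Python scripts to look and compute and a tool call to move; the robot and the scene stay as the last step left them, time stands still between calls to the robot, and variables do not carry over. Pictures are saved under pics/ and viewed, and the job is handed in when it is done.

Besides the shell and the picture viewer there is one more tool, called after "Call:" as a command line: name --argument value ..., lists and objects as JSON in quotes. servo_tool: Moves the arm, as the interface text tells. Its arguments: {"type":"object","properties":{"commands":{"type":"array","items":{"type":"object","properties":{"linear":{"type":"array","items":{"type":"number"}},"angular":{"type":"array","items":{"type":"number"}},"gripper":{"type":"number"}}}},"force":{"type":"number"}},"required":["commands"]}

```bash
ls; mkdir -p pics
python3 - <<'E'
from rig import env
import cv2,numpy as np
for n in ("top","side"):
    p=env.get_image(n); cv2.imwrite(f"pics/{n}0.png",cv2.resize(p["frame"],(800,600),interpolation=cv2.INTER_CUBIC))
    print(n,p["fx"],p["fy"],p["cx"],p["cy"],p["k1"],p["shot"]);print(np.round(p["cam_to_world"],3))
    for q in ("brayer_30","brayer_50","brayer_70","brayer_90","bay1","bay2","bay3","bay4","slab","jar"):
        for r in env.trace(p,q)[:3]: 
            ys,xs=np.nonzero(r["pixels"]);print(q,round(r["confidence"],2),r["extent"],len(xs),xs.mean().round(),ys.mean().round())
s=env.observe();print(s["time_s"],env.tips_ahead,s["position"],np.round(s["tool_rot"],3),s["grip_width"])
E
```

```text
pics
top 404.6911575421793 404.6911575421793 255.34549670048372 196.89110229773945 -0.1407731472111158 1
[[-0.019  0.993 -0.12   0.297]
 [-1.    -0.022 -0.021 -0.006]
 [-0.023  0.119  0.993  1.367]
 [ 0.     0.     0.     1.   ]]
brayer_30 0.97 [202.0, 180.1, 235.0, 234.0] 656 220.0 199.0
brayer_30 0.94 [134.9, 175.6, 178.2, 225.8] 539 156.0 197.0
brayer_30 0.69 [357.4, 180.6, 383.7, 232.8] 409 371.0 207.0
brayer_50 0.97 [202.0, 180.1, 235.0, 234.0] 656 220.0 199.0
brayer_50 0.94 [134.9, 175.6, 178.2, 225.8] 539 156.0 197.0
brayer_50 0.69 [357.4, 180.6, 383.7, 232.8] 409 371.0 207.0
brayer_70 0.97 [202.0, 180.1, 235.0, 234.0] 656 220.0 199.0
brayer_70 0.94 [134.9, 175.6, 178.2, 225.8] 539 156.0 197.0
brayer_70 0.69 [357.4, 180.6, 383.7, 232.8] 409 371.0 207.0
brayer_90 0.97 [202.0, 180.1, 235.0, 234.0] 656 220.0 199.0
brayer_90 0.94 [134.9, 175.6, 178.2, 225.8] 539 156.0 197.0
brayer_90 0.69 [357.4, 180.6, 383.7, 232.8] 409 371.0 207.0
bay1 0.83 [292.8, 115.7, 320.9, 155.6] 257 306.0 141.0
bay1 0.81 [266.3, 117.2, 288.4, 157.9] 181 275.0 138.0
bay1 0.79 [199.4, 127.2, 232.3, 165.6] 2
[... 1894 characters left out ...]
5.0 181.0
bay2 0.71 [192.4, 135.2, 232.0, 155.4] 149 216.0 142.0
bay3 0.74 [153.7, 194.3, 204.2, 220.8] 305 181.0 204.0
bay3 0.71 [166.9, 168.8, 214.4, 195.6] 287 195.0 181.0
bay3 0.71 [192.4, 135.2, 232.0, 155.4] 149 216.0 142.0
bay4 0.74 [153.7, 194.3, 204.2, 220.8] 305 181.0 204.0
bay4 0.71 [166.9, 168.8, 214.4, 195.6] 287 195.0 181.0
bay4 0.71 [192.4, 135.2, 232.0, 155.4] 149 216.0 142.0
slab 0.94 [58.7, 245.2, 153.8, 301.4] 3464 109.0 273.0
slab 0.87 [244.6, 295.5, 340.3, 374.3] 4814 294.0 333.0
jar 0.79 [252.8, 171.3, 268.4, 198.4] 349 261.0 185.0
1.1 0.011 [ 0.20286544 -0.51118065  0.24231622] [[ 0.929  0.369 -0.   ]
 [ 0.369 -0.929  0.   ]
 [ 0.    -0.    -1.   ]] 0.08528717816621219
```

View pics/top0.png

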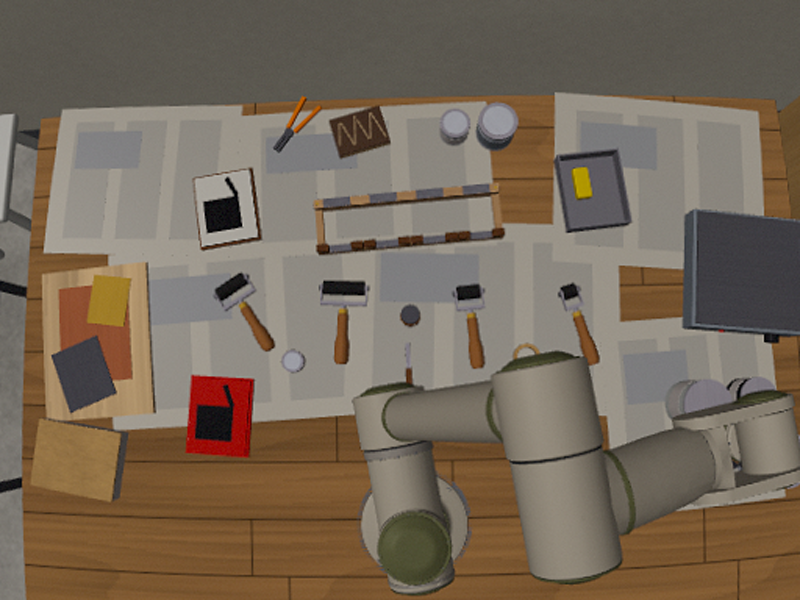

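View pics/side0.png

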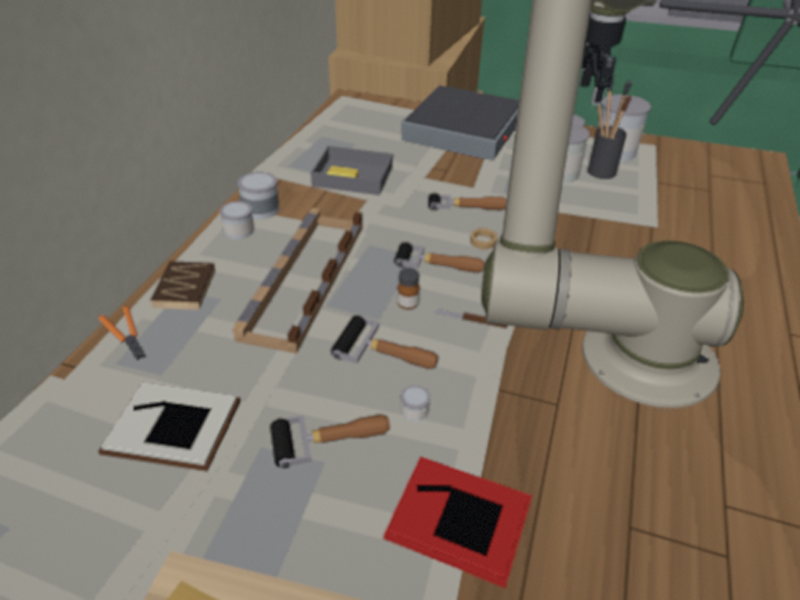

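```bash
cat > h.py <<'E'
import numpy as np,cv2
def uv2slope(p,u,v):
    d=np.stack([(np.asarray(u,float)-p["cx"])/p["fx"],(np.asarray(v,float)-p["cy"])/p["fy"]],-1)
    s=d.copy()
    for _ in range(20):
        s=d/(1+p["k1"]*(s**2).sum(-1,keepdims=True))
    return s
def unproj(p,u,v,z):
    s=uv2slope(p,u,v); T=p["cam_to_world"]
    d=np.concatenate([s[...,:1],-s[...,1:],-np.ones_like(s[...,:1])],-1)@T[:3,:3].T
    k=(z-T[2,3])/d[...,2:]
    return T[:3,3]+k*d
def proj(p,X):
    T=p["cam_to_world"]; c=(np.asarray(X,float)-T[:3,3])@T[:3,:3]
    s=np.stack([c[...,0]/-c[...,2],-c[...,1]/-c[...,2]],-1)
    s=s*(1+p["k1"]*(s**2).sum(-1,keepdims=True))
    return s*p["fx"]+[p["cx"],p["cy"]]
E
python3 - <<'E'
from rig import env
import cv2,numpy as np,pickle
p=env.get_image("top");q=env.get_image("side")
pickle.dump((p,q),open("p0.pkl","wb"))
f=p["frame"]
def crop(f,x0,x1,y0,y1,k,n):
    cv2.imwrite(n,cv2.resize(f[y0:y1,x0:x1],None,fx=k,fy=k,interpolation=cv2.INTER_CUBIC))
crop(f,125,255,165,240,6,"pics/c1.png")
crop(f,255,385,165,240,6,"pics/c2.png")
crop(f,195,328,110,165,6,"pics/c3.png")
q=q["frame"]
crop(q,145,305,110,240,5,"pics/c4.png")
E
```

```text
(no output)
```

View pics/c1.png

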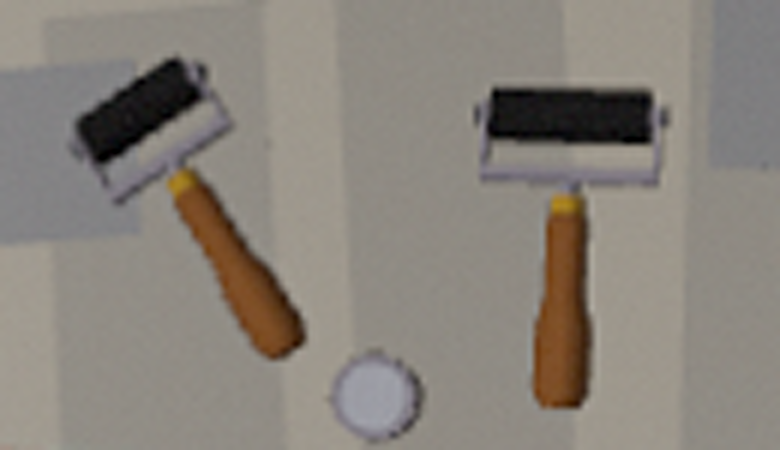

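View pics/c2.png

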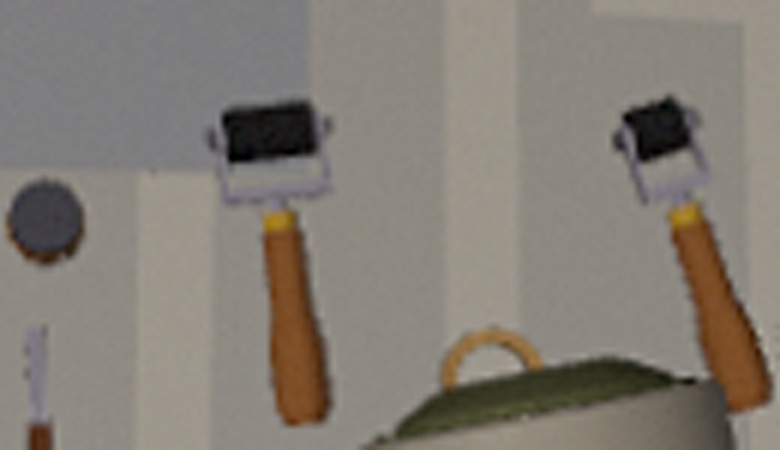

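View pics/c3.png

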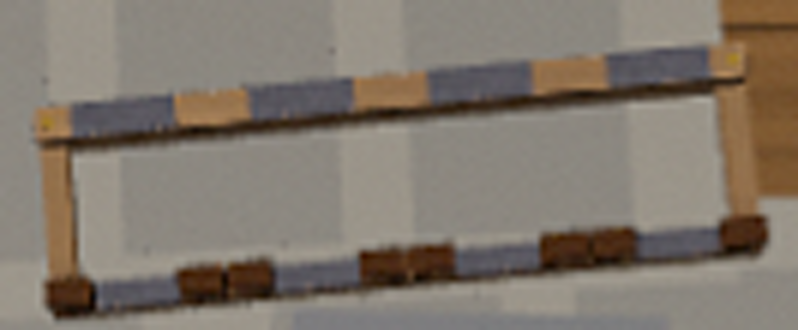

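View pics/c4.png

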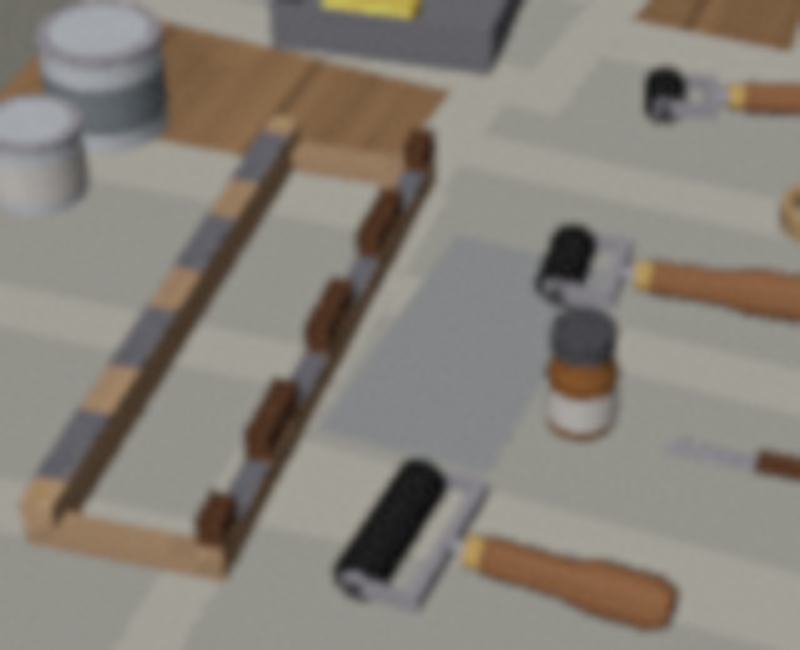

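```bash
cat > fit.py <<'E'
import pickle,numpy as np,cv2
from h import *
from scipy.optimize import least_squares
p,q=pickle.load(open("p0.pkl","rb"))
o=np.array
def c(L,x0,y0,k=6): return o(L,float)/k+[x0,y0]
# rack
far=c([(122,117),(301,100),(479,84),(659,67)],195,110); near=c([(137,293),(316,277),(497,262),(680,244)],195,110)
F=unproj(p,far[:,0],far[:,1],.034);N=unproj(p,near[:,0],near[:,1],.024)
print("far",F.round(4).tolist());print("near",N.round(4).tolist())
ys=o([153,51,-51,-153])/1e3
mod=np.vstack([np.c_[0*ys+.044,ys],np.c_[0*ys-.057,ys]]);obs=np.vstack([F,N])[:,:2]
def T(v,X): 
    a=v[2];return X@o([[np.cos(a),np.sin(a)],[-np.sin(a),np.cos(a)]])+v[:2]
r=least_squares(lambda v:(T(v,mod)-obs).ravel(),[.5,0,0])
print("rack",r.x[:2].round(4),np.degrees(r.x[2]).round(2),"res mm",(r.fun.reshape(-1,2)*1e3).round(1).tolist())
bays=T(r.x,np.c_[0*ys,ys]);yaw=np.degrees(r.x[2]);print("bays",bays.round(4).tolist())
# brayers: (roller centre, roller half ends..., tail)
B={"A":(125,165,[(141,112),(285,350)]),"B":(125,165,[(570,116),(561,400)]),"C":(255,165,[(270,133),(304,415)]),"D":(255,165,[(658,128),(750,403)])}
ends={"A":[(89,145),(194,79)],"B":[(485,116),(654,116)],"C":[(224,138),(316,128)],"D":[(628,140),(690,116)]}
out={}
for k,(x0,y0,L) in B.items():
    u=c(L,x0,y0);X=unproj(p,u[:,0],u[:,1],.016)
    e=c(ends[k],x0,y0);E=unproj(p,e[:,0],e[:,1],.016)
    d=X[0]-X[1];w=E[1]-E[0]
    a=np.arctan2(d[1],d[0]); a2=np.arctan2(w[0],-w[1])
    m=(X[0]*85+X[1]*80)/165 ; cen=X[1]+d*(85/165) if 0 else (X[0]-.08*d/np.linalg.norm(d)+X[1]+.085*d/np.linalg.norm(d))/2
    print(k,"len",np.linalg.norm(d).round(4),"(0.165+)","rollerw",np.linalg.norm(w).round(4),"yaw",np.degrees([a,a2]).round(1),"org",cen.round(4))
    out[k]=(cen[0],cen[1],np.degrees(a))
pickle.dump((out,bays,yaw),open("poses.pkl","wb"))
E
cat > ov.py <<'E'
import pickle,numpy as np,cv2
from h import *
def draw(pic,poses,rack=None,W={"A":70,"B":90,"C":50,"D":30},z0=0,k=4):
    f=cv2.resize(pic["frame"],None,fx=k,fy=k,interpolation=cv2.INTER_CUBIC)
    def seg(pts,col):
        uv=(proj(pic,np.array(pts,float))+.5)*k-.5
        cv2.polylines(f,[np.round(uv).astype(int)],False,col,1,cv2.LINE_AA)
    for n,(x,y,a) in poses.items():
        a=np.radians(a);R=np.array([[np.cos(a),-np.sin(a)],[np.sin(a),np.cos(a)]]);w=W[n]/2
        def P(L,z): return [(*(R@(np.array(l)/1e3)+[x,y]),z/1e3+z0) for l in L]
        seg(P([(80,-w),(80,w)],16),(0,255,255));seg(P([(46,-w-5.5),(46,w+5.5)],22),(0,255,0));seg(P([(-85,0),(46,0)],16),(255,255,0))
        seg(P([(-75,-16),(-40,-16)],16),(255,0,255));seg(P([(-75,16),(-40,16)],16),(255,0,255));seg(P([(0,-12),(0,12)],16),(0,0,255))
    if rack is not None:
        bays,yaw=rack;a=np.radians(yaw);R=np.array([[np.cos(a),-np.sin(a)],[np.sin(a),np.cos(a)]])
        for b in bays:
            def P(L,z): return [(*(R@(np.array(l)/1e3)+b),z/1e3) for l in L]
            seg(P([(-65,-24),(-49,-24),(-49,24),(-65,24),(-65,-24)],24),(0,0,255))
            seg(P([(34,-24),(54,-24),(54,24),(34,24),(34,-24)],34),(0,0,255))
    return f
E
python3 fit.py
python3 - <<'E'
import pickle,cv2
from ov import *
p,q=pickle.load(open("p0.pkl","rb"));o,b,y=pickle.load(open("poses.pkl","rb"))
f=draw(p,o,(b,y),k=3);cv2.imwrite("pics/o1.png",f[330:730,380:1160])
f=draw(q,o,(b,y),k=4);cv2.imwrite("pics/o2.png",f[450:990,580:1340])
E
```

```text
far [[0.6927, 0.1544, 0.034], [0.6998, 0.0523, 0.034], [0.7067, -0.0489, 0.034], [0.7145, -0.1515, 0.034]]
near [[0.5923, 0.1474, 0.024], [0.599, 0.0458, 0.024], [0.6052, -0.0566, 0.024], [0.6134, -0.1605, 0.024]]
rack [ 0.6594 -0.0017] 4.02 res mm [[-0.1, -0.4], [-0.0, -0.1], [0.2, -0.6], [-0.5, 0.2], [-0.5, -0.5], [0.0, -0.7], [0.9, 0.0], [-0.1, 2.1]]
bays [[0.6487, 0.1509], [0.6559, 0.0491], [0.663, -0.0526], [0.6702, -0.1544]]
A len 0.1615 (0.165+) rollerw 0.0713 yaw [31.6 31. ] org [0.4473 0.3476 0.016 ]
B len 0.16 (0.165+) rollerw 0.0959 yaw [-2.3 -1.3] org [0.4283 0.1447 0.016 ]
C len 0.159 (0.165+) rollerw 0.0521 yaw [5. 5.] org [ 0.4133 -0.1354  0.016 ]
D len 0.1625 (0.165+) rollerw 0.0385 yaw [16.  19.7] org [ 0.4126 -0.3703  0.016 ]
```

View pics/o1.png

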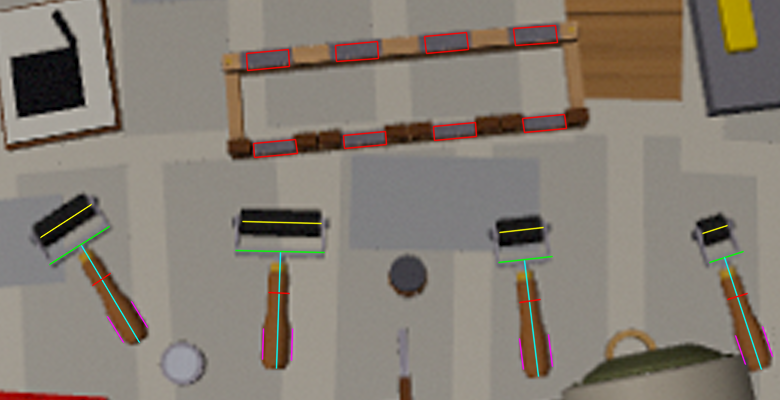

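View pics/o2.png

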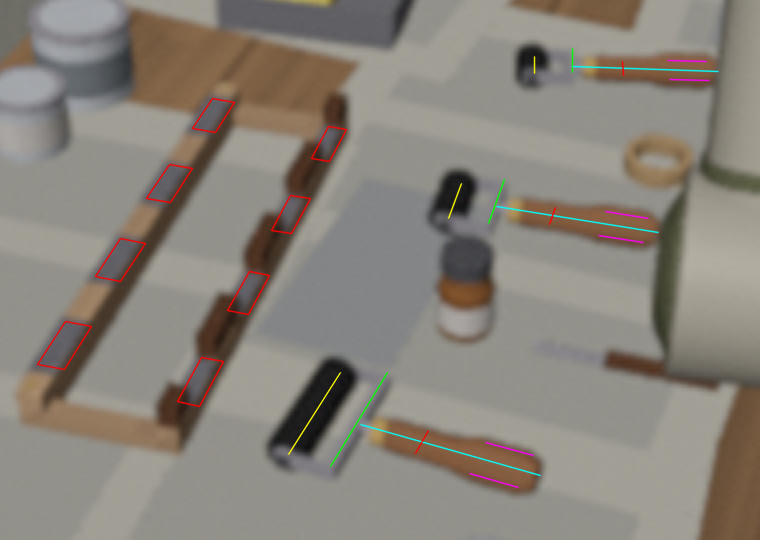

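```bash
cat > go.py <<'E'
import numpy as np
from rig import env
from scipy.spatial.transform import Rotation as Ro
def go(*targets):
    s=env.observe();R=np.array(s["tool_rot"]);p=np.array(s["position"])
    print("t",round(s["time_s"],2),"pos",p.round(4),"w",round(s["grip_width"],4),"F",np.round(s["ft_force"],1))
    for x,y,z,yaw in targets:
        a=np.radians(yaw);G=np.array([[np.cos(a),np.sin(a),0],[np.sin(a),-np.cos(a),0],[0,0,-1]])
        print("->",(x,y,z,yaw),"lin",(R.T@(np.array([x,y,z])-p)*1e3).round(1).tolist(),"ang",Ro.from_matrix(R.T@G).as_rotvec(degrees=True).round(1).tolist())
E
python3 - <<'E'
import pickle
from h import *
from go import go
p,q=pickle.load(open("p0.pkl","rb"))
print("cup",unproj(p,187,231,.03),"jar",unproj(p,262,202,.07))
D=(.4126,-.3703)
go((*D,.12,17),(*D,.07,17),(*D,.013,17))
E
```

```text
cup [0.3492856  0.25173666 0.03      ] jar [4.36709785e-01 2.93694940e-04 7.00000000e-02]
t 1.2 pos [ 0.2029 -0.5112  0.2423] w 0.0855 F [ 0.5  0.7 -0.4]
-> (0.4126, -0.3703, 0.12, 17) lin [246.9, -53.6, 122.3] ang [-0.0, -0.0, 4.6]
-> (0.4126, -0.3703, 0.07, 17) lin [246.9, -53.6, 172.3] ang [-0.0, -0.0, 4.6]
-> (0.4126, -0.3703, 0.013, 17) lin [246.9, -53.6, 229.3] ang [-0.0, -0.0, 4.6]
```

Call:
servo_tool --commands '[{"linear":[247,-54,122],"angular":[0,0,4.6],"gripper":0.5},{"linear":[247,-54,122],"angular":[0,0,4.6],"gripper":0.5},{"linear":[247,-54,122],"angular":[0,0,4.6],"gripper":0.5},{"linear":[247,-54,122],"angular":[0,0,4.6],"gripper":0.5},{"linear":[247,-54,122],"angular":[0,0,4.6],"gripper":0.5},{"linear":[247,-54,122],"angular":[0,0,4.6],"gripper":0.5},{"linear":[247,-54,122],"angular":[0,0,4.6],"gripper":0.5},{"linear":[247,-54,122],"angular":[0,0,4.6],"gripper":0.5},{"linear":[247,-54,122],"angular":[0,0,4.6],"gripper":0.5}]' --force 60

```text
time_s: 2.1
position: [0.412, -0.3708, 0.1209]
tool_rot: [[0.956, 0.292, 0.001], [0.292, -0.956, -0.001], [0.0, 0.001, -1.0]]
ft_force: [-0.2, 0.5, 0.2]
grip_width: 0.0639
```

Run:
```python
import pickle,cv2
from rig import env
from ov import *
from go import go
p=env.get_image("top");q=env.get_image("side");pickle.dump((p,q),open("p1.pkl","wb"))
o,b,y=pickle.load(open("poses.pkl","rb"))
f=draw(p,o,(b,y),k=3);cv2.imwrite("pics/o3.png",f[330:730,380:1160])
f=draw(q,o,None,k=5);cv2.imwrite("pics/o4.png",f[430:930,1130:1830])
D=(.4126,-.3703); go((*D,.013,17))
```

```text
t 2.2 pos [ 0.4119 -0.3709  0.121 ] w 0.0642 F [-0.8  0.  -0.2]
-> (0.4126, -0.3703, 0.013, 17) lin [0.8, -0.5, 108.0] ang [0.1, -0.0, -0.0]
```

View pics/o3.png

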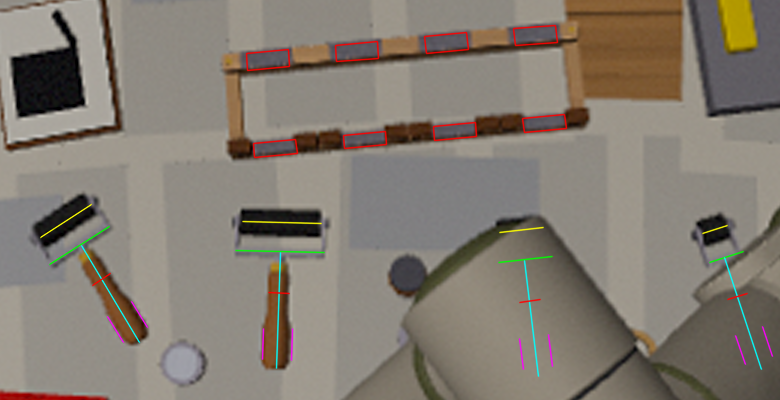

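View pics/o4.png

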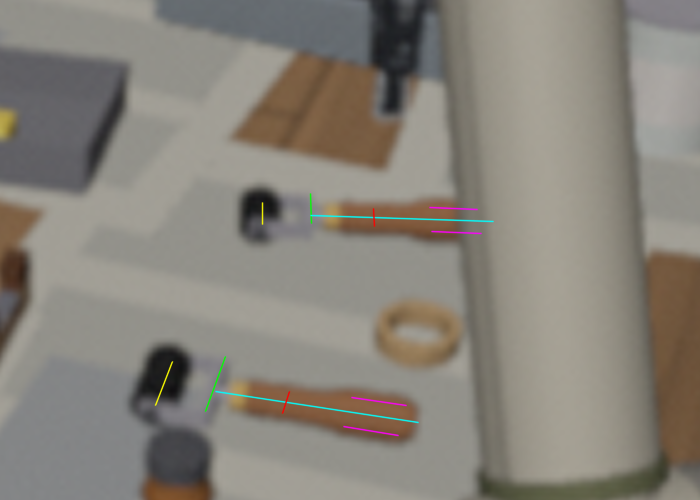

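Call:
servo_tool --commands '[{"linear":[1,0,45],"angular":[0,0,0],"gripper":0.5},{"linear":[1,0,80],"angular":[0,0,0],"gripper":0.5},{"linear":[1,0,98],"angular":[0,0,0],"gripper":0.5},{"linear":[1,0,107],"angular":[0,0,0],"gripper":0.5},{"linear":[1,0,107],"angular":[0,0,0],"gripper":0.5},{"linear":[1,0,107],"angular":[0,0,0],"gripper":-1},{"linear":[1,0,107],"angular":[0,0,0],"gripper":-1},{"linear":[1,0,107],"angular":[0,0,0],"gripper":-1},{"linear":[1,0,107],"angular":[0,0,0],"gripper":-1},{"linear":[1,0,107],"angular":[0,0,0],"gripper":-1},{"linear":[1,0,107],"angular":[0,0,0],"gripper":-1},{"linear":[1,0,107],"angular":[0,0,0],"gripper":-1}]'

```text
time_s: 3.4
position: [0.4138, -0.3701, 0.0145]
tool_rot: [[0.956, 0.293, 0.001], [0.293, -0.956, -0.002], [0.001, 0.002, -1.0]]
ft_force: [-1.2, 0.5, 5.5]
grip_width: 0.0225
```

Run:
```python
from go import go
b=(.6702,-.1544)
D=(.4126,-.3703)
go((*D,.13,17),(*b,.13,4),(*b,.038,4))
```

```text
t 3.4 pos [ 0.4138 -0.3701  0.0145] w 0.0225 F [-1.2  0.5  5.5]
-> (0.4126, -0.3703, 0.13, 17) lin [-1.1, 0.1, -115.5] ang [0.1, -0.0, 0.0]
-> (0.6702, -0.1544, 0.13, 4) lin [308.4, -130.8, -115.6] ang [0.1, -0.0, 13.0]
-> (0.6702, -0.1544, 0.038, 4) lin [308.4, -131.0, -23.6] ang [0.1, -0.0, 13.0]
```

Call:
servo_tool --commands '[{"linear":[0,0,-20],"angular":[0,0,0],"gripper":-1},{"linear":[0,0,-55],"angular":[0,0,0],"gripper":-1},{"linear":[0,0,-90],"angular":[0,0,0],"gripper":-1},{"linear":[15,-6,-115],"angular":[0,0,1],"gripper":-1},{"linear":[45,-18,-120],"angular":[0,0,2],"gripper":-1},{"linear":[80,-33,-120],"angular":[0,0,4],"gripper":-1},{"linear":[115,-48,-120],"angular":[0,0,5],"gripper":-1},{"linear":[150,-63,-120],"angular":[0,0,7],"gripper":-1},{"linear":[185,-78,-120],"angular":[0,0,8],"gripper":-1},{"linear":[220,-93,-120],"angular":[0,0,10],"gripper":-1},{"linear":[255,-108,-120],"angular":[0,0,11],"gripper":-1},{"linear":[285,-121,-120],"angular":[0,0,12],"gripper":-1},{"linear":[302,-128,-120],"angular":[0,0,13],"gripper":-1},{"linear":[308,-131,-120],"angular":[0,0,13],"gripper":-1},{"linear":[308,-131,-120],"angular":[0,0,13],"gripper":-1}]'

```text
time_s: 4.9
position: [0.6696, -0.1536, 0.1332]
tool_rot: [[0.997, 0.072, -0.0], [0.072, -0.997, 0.0], [-0.0, -0.0, -1.0]]
ft_force: [-0.3, -0.6, -2.1]
grip_width: 0.022
```

Run:
```python
import pickle,cv2
from rig import env
from ov import *
from go import go
p=env.get_image("top");q=env.get_image("side")
o,b,y=pickle.load(open("poses.pkl","rb"))
f=draw(p,{k:v for k,v in o.items() if k!="D"},(b,y),k=3);cv2.imwrite("pics/o5.png",f[230:830,380:1160])
f=draw(q,{"D":(.670,-.154,4.)},None,z0=.12,k=4);cv2.imwrite("pics/o6.png",f[250:750,600:1300])
bb=(.6702,-.1544); go((*bb,.0395,4))
```

```text
t 5.0 pos [ 0.6689 -0.1548  0.1334] w 0.0219 F [-0.7  0.4 -1.8]
-> (0.6702, -0.1544, 0.0395, 4) lin [1.4, -0.3, 93.9] ang [0.0, 0.0, 0.0]
```

View pics/o5.png

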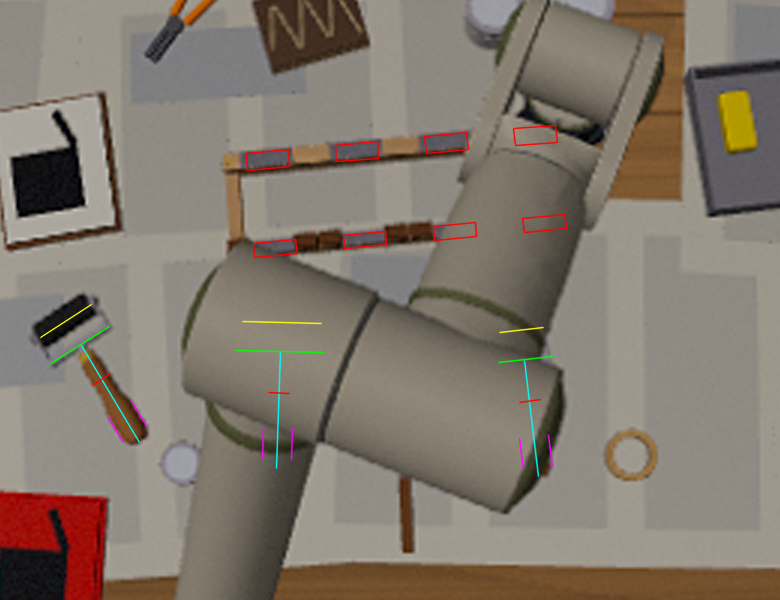

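View pics/o6.png

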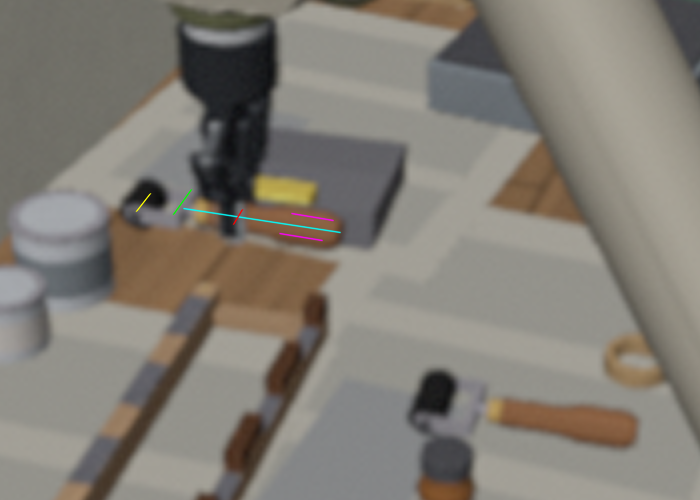

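Call:
servo_tool --commands '[{"linear":[1,0,20],"angular":[0,0,0],"gripper":-1},{"linear":[1,0,45],"angular":[0,0,0],"gripper":-1},{"linear":[1,0,65],"angular":[0,0,0],"gripper":-1},{"linear":[1,0,78],"angular":[0,0,0],"gripper":-1},{"linear":[1,0,86],"angular":[0,0,0],"gripper":-1},{"linear":[1,0,91],"angular":[0,0,0],"gripper":-1},{"linear":[1,0,93],"angular":[0,0,0],"gripper":-1},{"linear":[1,0,94],"angular":[0,0,0],"gripper":-1},{"linear":[1,0,94],"angular":[0,0,0],"gripper":-1}]'

```text
time_s: 5.9
position: [0.6708, -0.1541, 0.0399]
tool_rot: [[0.998, 0.071, 0.001], [0.071, -0.998, -0.0], [0.001, 0.0, -1.0]]
ft_force: [-0.5, -0.3, -1.8]
grip_width: 0.0219
```

Call:
servo_tool --commands '[{"linear":[0,0,1],"angular":[0,0,0],"gripper":-1},{"linear":[0,0,1],"angular":[0,0,0],"gripper":-0.3},{"linear":[0,0,1],"angular":[0,0,0],"gripper":0.3},{"linear":[0,0,1],"angular":[0,0,0],"gripper":0.4},{"linear":[0,0,1],"angular":[0,0,0],"gripper":0.4},{"linear":[0,0,1],"angular":[0,0,0],"gripper":0.4},{"linear":[0,0,-15],"angular":[0,0,0],"gripper":0.4},{"linear":[0,0,-45],"angular":[0,0,0],"gripper":0.4},{"linear":[0,0,-80],"angular":[0,0,0],"gripper":0.4},{"linear":[0,0,-100],"angular":[0,0,0],"gripper":0.4},{"linear":[0,0,-100],"angular":[0,0,0],"gripper":0.4}]'

```text
time_s: 7.0
position: [0.6717, -0.1544, 0.1429]
tool_rot: [[0.997, 0.071, 0.006], [0.071, -0.997, -0.002], [0.006, 0.003, -1.0]]
ft_force: [-0.6, 0.6, 0.4]
grip_width: 0.0599
```

Run:
```python
import pickle,cv2
from rig import env
from ov import *
from go import go
q=env.get_image("side")
f=draw(q,{"D":(.670,-.154,4.)},None,z0=.024,k=5);cv2.imwrite("pics/o7.png",f[500:1000,750:1450])
C=(.4133,-.1354); go((*C,.13,5),(*C,.014,5))
```

```text
t 7.05 pos [ 0.6709 -0.1541  0.1404] w 0.0603 F [ 0.4  0.5 -0.1]
-> (0.4133, -0.1354, 0.13, 5) lin [-255.7, -36.8, 9.8] ang [0.1, -0.1, -0.9]
-> (0.4133, -0.1354, 0.014, 5) lin [-255.9, -37.0, 125.8] ang [0.1, -0.1, -0.9]
```

View pics/o7.png

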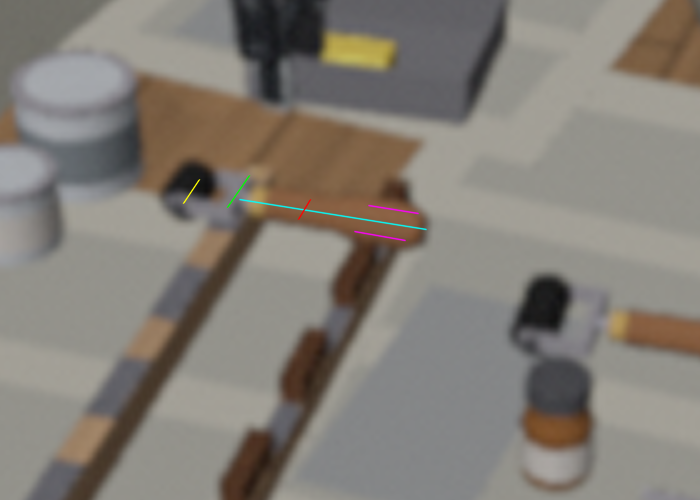

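Call:
servo_tool --commands '[{"linear":[-45,-6,0],"angular":[0,0,-1],"gripper":0.4},{"linear":[-95,-13,5],"angular":[0,0,-1],"gripper":0.4},{"linear":[-143,-20,10],"angular":[0,0,-1],"gripper":0.4},{"linear":[-190,-27,10],"angular":[0,0,-1],"gripper":0.4},{"linear":[-235,-34,10],"angular":[0,0,-1],"gripper":0.4},{"linear":[-256,-37,25],"angular":[0,0,-1],"gripper":0.4},{"linear":[-256,-37,50],"angular":[0,0,-1],"gripper":0.4},{"linear":[-256,-37,85],"angular":[0,0,-1],"gripper":0.4},{"linear":[-256,-37,110],"angular":[0,0,-1],"gripper":0.4},{"linear":[-256,-37,122],"angular":[0,0,-1],"gripper":0.4},{"linear":[-256,-37,125],"angular":[0,0,-1],"gripper":0.4},{"linear":[-256,-37,126],"angular":[0,0,-1],"gripper":0.4},{"linear":[-256,-37,126],"angular":[0,0,-1],"gripper":-1},{"linear":[-256,-37,126],"angular":[0,0,-1],"gripper":-1},{"linear":[-256,-37,126],"angular":[0,0,-1],"gripper":-1},{"linear":[-256,-37,126],"angular":[0,0,-1],"gripper":-1},{"linear":[-256,-37,126],"angular":[0,0,-1],"gripper":-1},{"linear":[-256,-37,126],"angular":[0,0,-1],"gripper":-1}]'

```text
time_s: 8.85
position: [0.4128, -0.1353, 0.0141]
tool_rot: [[0.996, 0.088, 0.001], [0.088, -0.996, -0.001], [0.001, 0.001, -1.0]]
ft_force: [-2.3, 0.3, 5.8]
grip_width: 0.022
```

Run:
```python
from go import go
b=(.663,-.0526)
go((*b,.135,4),(*b,.0395,4))
```

```text
t 8.85 pos [ 0.4128 -0.1353  0.0141] w 0.022 F [-2.3  0.3  5.8]
-> (0.663, -0.0526, 0.135, 4) lin [256.7, -60.2, -120.7] ang [0.1, -0.1, 1.1]
-> (0.663, -0.0526, 0.0395, 4) lin [256.6, -60.3, -25.2] ang [0.1, -0.1, 1.1]
```

Call:
servo_tool --commands '[{"linear":[0,0,-20],"angular":[0,0,0],"gripper":-1},{"linear":[0,0,-55],"angular":[0,0,0],"gripper":-1},{"linear":[0,0,-90],"angular":[0,0,0],"gripper":-1},{"linear":[15,-4,-115],"angular":[0,0,0],"gripper":-1},{"linear":[45,-10,-120],"angular":[0,0,0.5],"gripper":-1},{"linear":[80,-18,-120],"angular":[0,0,1],"gripper":-1},{"linear":[120,-28,-120],"angular":[0,0,1],"gripper":-1},{"linear":[160,-37,-120],"angular":[0,0,1],"gripper":-1},{"linear":[200,-47,-120],"angular":[0,0,1],"gripper":-1},{"linear":[232,-54,-120],"angular":[0,0,1],"gripper":-1},{"linear":[251,-59,-120],"angular":[0,0,1],"gripper":-1},{"linear":[257,-60,-120],"angular":[0,0,1],"gripper":-1},{"linear":[257,-60,-120],"angular":[0,0,1],"gripper":-1},{"linear":[257,-60,-100],"angular":[0,0,1],"gripper":-1},{"linear":[257,-60,-80],"angular":[0,0,1],"gripper":-1}]'

```text
time_s: 10.35
position: [0.6624, -0.0534, 0.0936]
tool_rot: [[0.998, 0.07, 0.001], [0.07, -0.998, -0.0], [0.001, 0.0, -1.0]]
ft_force: [0.3, -0.5, -2.2]
grip_width: 0.0221
```

Run:
```python
import cv2
from rig import env
from ov import *
from go import go
q=env.get_image("side")
f=draw(q,{"C":(.663,-.0526,4.)},None,z0=.08,k=5);cv2.imwrite("pics/o8.png",f[500:1000,750:1450])
b=(.663,-.0526);go((*b,.0395,4))
```

```text
t 10.4 pos [ 0.6608 -0.053   0.0895] w 0.0219 F [-2.3 -0.7 -5.7]
-> (0.663, -0.0526, 0.0395, 4) lin [2.6, -0.2, 50.0] ang [-0.1, 0.3, -0.0]
```

View pics/o8.png

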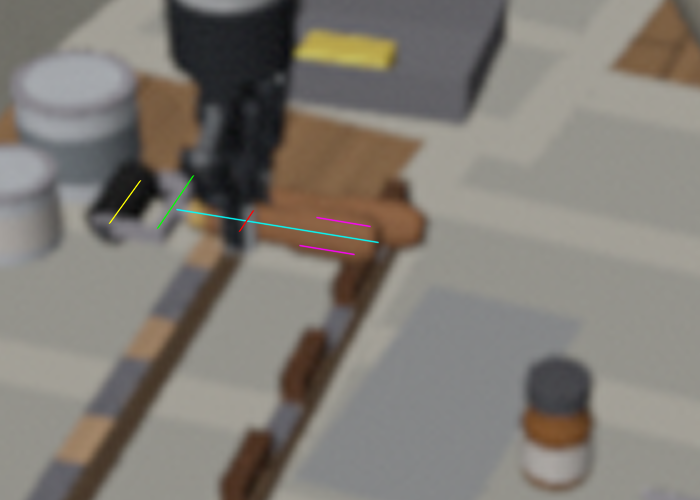

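Call:
servo_tool --commands '[{"linear":[1,0,18],"angular":[0,0,0],"gripper":-1},{"linear":[1,0,33],"angular":[0,0,0],"gripper":-1},{"linear":[1,0,43],"angular":[0,0,0],"gripper":-1},{"linear":[1,0,49],"angular":[0,0,0],"gripper":-1},{"linear":[1,0,52],"angular":[0,0,0],"gripper":-1},{"linear":[1,0,53],"angular":[0,0,0],"gripper":-1},{"linear":[1,0,53],"angular":[0,0,0],"gripper":-1}]'

```text
time_s: 11.1
position: [0.6645, -0.0528, 0.0408]
tool_rot: [[0.998, 0.071, 0.001], [0.071, -0.998, -0.0], [0.001, 0.0, -1.0]]
ft_force: [-0.0, -0.0, -1.1]
grip_width: 0.0219
```

Call:
servo_tool --commands '[{"linear":[-1,0,2],"angular":[0,0,0],"gripper":-1},{"linear":[-1,0,2],"angular":[0,0,0],"gripper":-1},{"linear":[-1,0,2],"angular":[0,0,0],"gripper":-0.3},{"linear":[-1,0,2],"angular":[0,0,0],"gripper":0.3},{"linear":[-1,0,2],"angular":[0,0,0],"gripper":0.4},{"linear":[-1,0,2],"angular":[0,0,0],"gripper":0.4},{"linear":[-1,0,2],"angular":[0,0,0],"gripper":0.4},{"linear":[-1,0,-15],"angular":[0,0,0],"gripper":0.4},{"linear":[-1,0,-45],"angular":[0,0,0],"gripper":0.4},{"linear":[-1,0,-80],"angular":[0,0,0],"gripper":0.4},{"linear":[-1,0,-100],"angular":[0,0,0],"gripper":0.4},{"linear":[-1,0,-100],"angular":[0,0,0],"gripper":0.4},{"linear":[-1,0,-100],"angular":[0,0,0],"gripper":0.4}]'

```text
time_s: 12.4
position: [0.663, -0.0527, 0.1398]
tool_rot: [[0.998, 0.071, -0.0], [0.071, -0.998, 0.0], [-0.0, -0.0, -1.0]]
ft_force: [1.0, -0.2, 0.0]
grip_width: 0.0598
```

Run:
```python
import cv2
from rig import env
from ov import *
from go import go
q=env.get_image("side")
cv2.imwrite("pics/o9.png",cv2.resize(q["frame"],None,fx=5,fy=5,interpolation=cv2.INTER_CUBIC)[500:1100,700:1480])
b=(.4283,.1447);go((*b,.13,-2),(*b,.014,-2))
```

```text
t 12.45 pos [ 0.6628 -0.0527  0.139 ] w 0.06 F [-0.8 -0.6 -0.8]
-> (0.4283, 0.1447, 0.13, -2) lin [-219.9, -213.4, 9.6] ang [-0.0, 0.1, 6.0]
-> (0.4283, 0.1447, 0.014, -2) lin [-219.7, -213.3, 125.6] ang [-0.0, 0.1, 6.0]
```

View pics/o9.png

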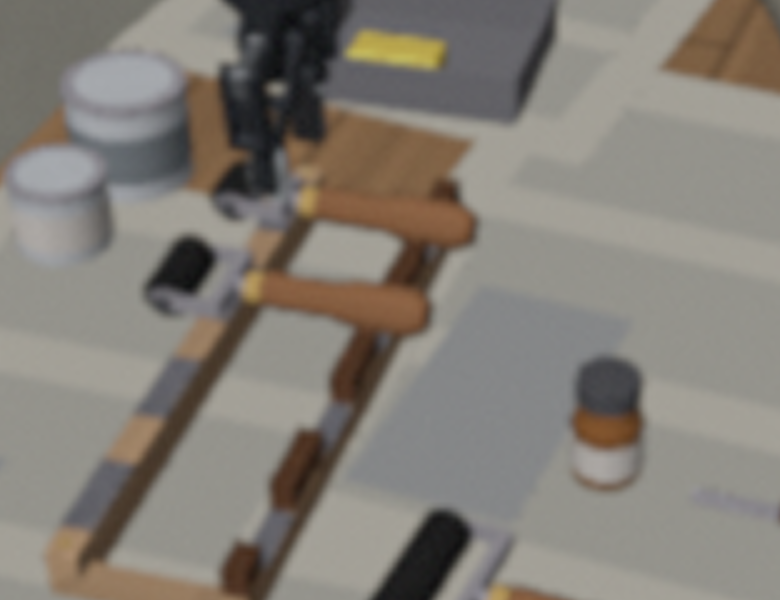

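Call:
servo_tool --commands '[{"linear":[-32,-31,0],"angular":[0,0,1],"gripper":0.4},{"linear":[-66,-64,0],"angular":[0,0,2],"gripper":0.4},{"linear":[-100,-97,5],"angular":[0,0,3],"gripper":0.4},{"linear":[-134,-130,10],"angular":[0,0,4],"gripper":0.4},{"linear":[-168,-163,10],"angular":[0,0,5],"gripper":0.4},{"linear":[-200,-194,10],"angular":[0,0,6],"gripper":0.4},{"linear":[-220,-213,20],"angular":[0,0,6],"gripper":0.4},{"linear":[-220,-213,45],"angular":[0,0,6],"gripper":0.4},{"linear":[-220,-213,80],"angular":[0,0,6],"gripper":0.4},{"linear":[-220,-213,108],"angular":[0,0,6],"gripper":0.4},{"linear":[-220,-213,120],"angular":[0,0,6],"gripper":0.4},{"linear":[-220,-213,124],"angular":[0,0,6],"gripper":0.4},{"linear":[-220,-213,125],"angular":[0,0,6],"gripper":0.4},{"linear":[-220,-213,125],"angular":[0,0,6],"gripper":-1},{"linear":[-220,-213,125],"angular":[0,0,6],"gripper":-1},{"linear":[-220,-213,125],"angular":[0,0,6],"gripper":-1},{"linear":[-220,-213,125],"angular":[0,0,6],"gripper":-1},{"linear":[-220,-213,125],"angular":[0,0,6],"gripper":-1},{"linear":[-220,-213,125],"angular":[0,0,6],"gripper":-1}]'

```text
time_s: 14.35
position: [0.4291, 0.1441, 0.0161]
tool_rot: [[0.999, -0.034, 0.002], [-0.034, -0.999, -0.0], [0.002, -0.0, -1.0]]
ft_force: [-0.3, -0.6, 5.8]
grip_width: 0.0219
```

Run:
```python
from go import go
b=(.6487,.1509)
go((*b,.135,4),(*b,.0395,4))
```

```text
t 14.35 pos [0.4291 0.1441 0.0161] w 0.0219 F [-0.3 -0.6  5.8]
-> (0.6487, 0.1509, 0.135, 4) lin [219.4, -14.2, -118.5] ang [0.0, -0.1, -5.9]
-> (0.6487, 0.1509, 0.0395, 4) lin [219.2, -14.2, -23.0] ang [0.0, -0.1, -5.9]
```

Call:
servo_tool --commands '[{"linear":[0,0,-20],"angular":[0,0,0],"gripper":-1},{"linear":[0,0,-55],"angular":[0,0,0],"gripper":-1},{"linear":[0,0,-90],"angular":[0,0,0],"gripper":-1},{"linear":[15,-1,-115],"angular":[0,0,0],"gripper":-1},{"linear":[45,-3,-120],"angular":[0,0,-1],"gripper":-1},{"linear":[80,-5,-120],"angular":[0,0,-2],"gripper":-1},{"linear":[115,-8,-120],"angular":[0,0,-3],"gripper":-1},{"linear":[150,-10,-120],"angular":[0,0,-4],"gripper":-1},{"linear":[185,-12,-120],"angular":[0,0,-5],"gripper":-1},{"linear":[210,-14,-120],"angular":[0,0,-6],"gripper":-1},{"linear":[220,-14,-120],"angular":[0,0,-6],"gripper":-1},{"linear":[220,-14,-120],"angular":[0,0,-6],"gripper":-1},{"linear":[220,-14,-100],"angular":[0,0,-6],"gripper":-1},{"linear":[220,-14,-80],"angular":[0,0,-6],"gripper":-1},{"linear":[220,-14,-80],"angular":[0,0,-6],"gripper":-1}]'

```text
time_s: 15.85
position: [0.6469, 0.1506, 0.0928]
tool_rot: [[0.997, 0.071, -0.006], [0.071, -0.998, -0.0], [-0.006, -0.0, -1.0]]
ft_force: [-0.2, -0.3, -1.0]
grip_width: 0.0221
```

Run:
```python
import cv2
from rig import env
from ov import *
from go import go
q=env.get_image("side")
f=draw(q,{"B":(.6487,.1509,4.)},None,z0=.08,k=5);cv2.imwrite("pics/o10.png",f[500:1100,650:1430])
b=(.6487,.1509);go((*b,.0395,4))
```

```text
t 15.9 pos [0.6479 0.1507 0.0947] w 0.0216 F [ 0.4  0.8 -2.5]
-> (0.6487, 0.1509, 0.0395, 4) lin [0.9, -0.2, 55.2] ang [-0.0, 0.2, 0.0]
```

View pics/o10.png

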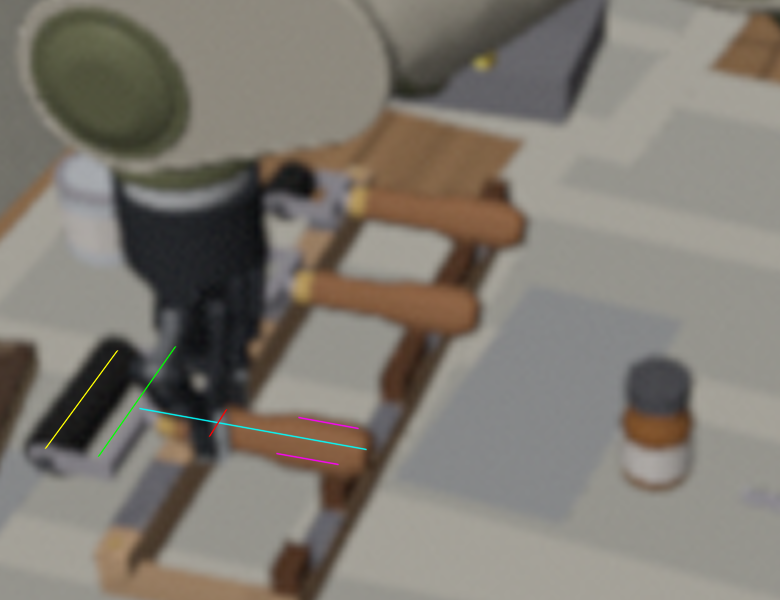

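Call:
servo_tool --commands '[{"linear":[1,0,18],"angular":[0,0,0],"gripper":-1},{"linear":[1,0,33],"angular":[0,0,0],"gripper":-1},{"linear":[1,0,43],"angular":[0,0,0],"gripper":-1},{"linear":[1,0,49],"angular":[0,0,0],"gripper":-1},{"linear":[1,0,52],"angular":[0,0,0],"gripper":-1},{"linear":[1,0,53],"angular":[0,0,0],"gripper":-1},{"linear":[1,0,53],"angular":[0,0,0],"gripper":-1}]'

```text
time_s: 16.6
position: [0.6504, 0.1508, 0.0428]
tool_rot: [[0.998, 0.071, 0.001], [0.071, -0.998, 0.0], [0.001, 0.0, -1.0]]
ft_force: [-0.5, 0.5, -1.6]
grip_width: 0.0217
```

Call:
servo_tool --commands '[{"linear":[-1,0,2],"angular":[0,0,0],"gripper":-1},{"linear":[-1,0,2.5],"angular":[0,0,0],"gripper":-1},{"linear":[-1,0,2.5],"angular":[0,0,0],"gripper":-1},{"linear":[-1,0,2.5],"angular":[0,0,0],"gripper":-0.3},{"linear":[-1,0,2.5],"angular":[0,0,0],"gripper":0.3},{"linear":[-1,0,2.5],"angular":[0,0,0],"gripper":0.4},{"linear":[-1,0,2.5],"angular":[0,0,0],"gripper":0.4},{"linear":[-1,0,2.5],"angular":[0,0,0],"gripper":0.4},{"linear":[-1,0,-15],"angular":[0,0,0],"gripper":0.4},{"linear":[-1,0,-45],"angular":[0,0,0],"gripper":0.4},{"linear":[-1,0,-80],"angular":[0,0,0],"gripper":0.4},{"linear":[-1,0,-100],"angular":[0,0,0],"gripper":0.4},{"linear":[-1,0,-100],"angular":[0,0,0],"gripper":0.4},{"linear":[-1,0,-100],"angular":[0,0,0],"gripper":0.4}]'

```text
time_s: 18.0
position: [0.6489, 0.1506, 0.1418]
tool_rot: [[0.998, 0.071, -0.001], [0.071, -0.998, -0.0], [-0.001, -0.0, -1.0]]
ft_force: [-0.9, -0.0, -0.0]
grip_width: 0.0594
```

Run:
```python
import cv2
from rig import env
from ov import *
from go import go
q=env.get_image("side")
cv2.imwrite("pics/o11.png",cv2.resize(q["frame"],None,fx=5,fy=5,interpolation=cv2.INTER_CUBIC)[500:1100,650:1430])
b=(.4473,.3476);go((*b,.135,31.3),(*b,.014,31.3))
```

```text
t 18.05 pos [0.6486 0.1506 0.141 ] w 0.0597 F [-0.5  0.5 -1.2]
-> (0.4473, 0.3476, 0.135, 31.3) lin [-186.9, -210.7, 6.4] ang [-0.0, 0.1, -27.3]
-> (0.4473, 0.3476, 0.014, 31.3) lin [-186.6, -210.7, 127.4] ang [-0.0, 0.1, -27.3]
```

View pics/o11.png

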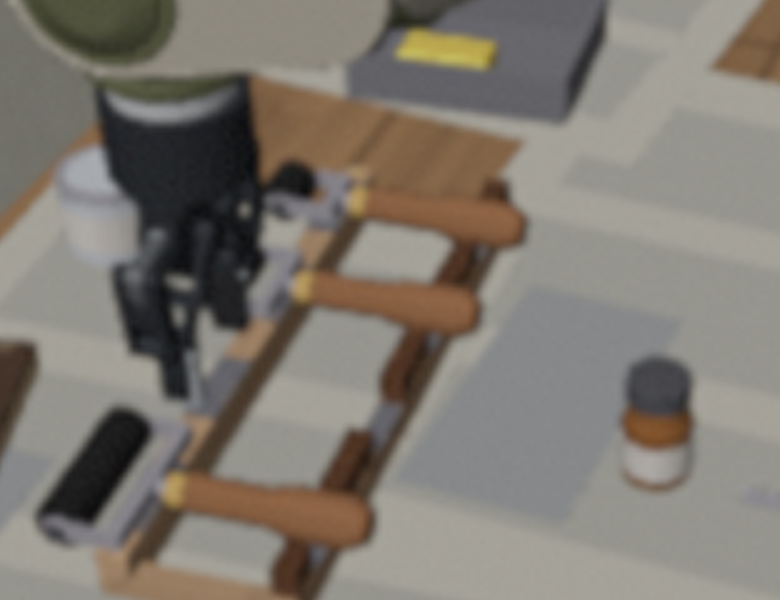

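Call:
servo_tool --commands '[{"linear":[-27,-30,0],"angular":[0,0,-4],"gripper":0.4},{"linear":[-55,-62,0],"angular":[0,0,-8],"gripper":0.4},{"linear":[-83,-94,3],"angular":[0,0,-12],"gripper":0.4},{"linear":[-111,-126,6],"angular":[0,0,-16],"gripper":0.4},{"linear":[-139,-158,6],"angular":[0,0,-20],"gripper":0.4},{"linear":[-168,-190,6],"angular":[0,0,-24],"gripper":0.4},{"linear":[-187,-211,15],"angular":[0,0,-27.3],"gripper":0.4},{"linear":[-187,-211,40],"angular":[0,0,-27.3],"gripper":0.4},{"linear":[-187,-211,78],"angular":[0,0,-27.3],"gripper":0.4},{"linear":[-187,-211,108],"angular":[0,0,-27.3],"gripper":0.4},{"linear":[-187,-211,121],"angular":[0,0,-27.3],"gripper":0.4},{"linear":[-187,-211,126],"angular":[0,0,-27.3],"gripper":0.4},{"linear":[-187,-211,127],"angular":[0,0,-27.3],"gripper":0.4},{"linear":[-187,-211,127],"angular":[0,0,-27.3],"gripper":-1},{"linear":[-187,-211,127],"angular":[0,0,-27.3],"gripper":-1},{"linear":[-187,-211,127],"angular":[0,0,-27.3],"gripper":-1},{"linear":[-187,-211,127],"angular":[0,0,-27.3],"gripper":-1},{"linear":[-187,-211,127],"angular":[0,0,-27.3],"gripper":-1},{"linear":[-187,-211,127],"angular":[0,0,-27.3],"gripper":-1}]'

```text
time_s: 19.95
position: [0.4482, 0.3482, 0.0166]
tool_rot: [[0.854, 0.52, 0.002], [0.52, -0.854, 0.001], [0.002, 0.0, -1.0]]
ft_force: [-1.2, -0.0, 5.1]
grip_width: 0.0221
```

Run:
```python
from go import go
b=(.6559,.0491)
go((*b,.135,4),(*b,.0395,4))
```

```text
t 19.95 pos [0.4482 0.3482 0.0166] w 0.0221 F [-1.2 -0.   5.1]
-> (0.6559, 0.0491, 0.135, 4) lin [21.9, 363.5, -118.3] ang [-0.0, -0.1, 27.4]
-> (0.6559, 0.0491, 0.0395, 4) lin [21.7, 363.5, -22.8] ang [-0.0, -0.1, 27.4]
```

Call:
servo_tool --commands '[{"linear":[0,0,-20],"angular":[0,0,0],"gripper":-1},{"linear":[0,0,-55],"angular":[0,0,0],"gripper":-1},{"linear":[0,0,-90],"angular":[0,0,0],"gripper":-1},{"linear":[1,15,-115],"angular":[0,0,1],"gripper":-1},{"linear":[3,45,-120],"angular":[0,0,3],"gripper":-1},{"linear":[5,82,-120],"angular":[0,0,6],"gripper":-1},{"linear":[7,120,-120],"angular":[0,0,9],"gripper":-1},{"linear":[10,160,-120],"angular":[0,0,12],"gripper":-1},{"linear":[12,200,-120],"angular":[0,0,15],"gripper":-1},{"linear":[14,240,-120],"angular":[0,0,18],"gripper":-1},{"linear":[17,280,-120],"angular":[0,0,21],"gripper":-1},{"linear":[19,318,-120],"angular":[0,0,24],"gripper":-1},{"linear":[21,347,-120],"angular":[0,0,26],"gripper":-1},{"linear":[22,361,-120],"angular":[0,0,27.4],"gripper":-1},{"linear":[22,363.5,-120],"angular":[0,0,27.4],"gripper":-1},{"linear":[22,363.5,-120],"angular":[0,0,27.4],"gripper":-1},{"linear":[22,363.5,-100],"angular":[0,0,27.4],"gripper":-1},{"linear":[22,363.5,-80],"angular":[0,0,27.4],"gripper":-1},{"linear":[22,363.5,-80],"angular":[0,0,27.4],"gripper":-1}]'

```text
time_s: 21.85
position: [0.6535, 0.0507, 0.093]
tool_rot: [[0.997, 0.071, -0.006], [0.071, -0.997, 0.001], [-0.006, -0.001, -1.0]]
ft_force: [-0.7, 0.2, -1.9]
grip_width: 0.022
```

Run:
```python
import cv2
from rig import env
from ov import *
from go import go
q=env.get_image("side")
f=draw(q,{"A":(.6559,.0491,4.)},None,z0=.08,k=5);cv2.imwrite("pics/o12.png",f[500:1100,650:1430])
b=(.6559,.0491);go((*b,.0395,4))
```

```text
t 21.9 pos [0.6545 0.0504 0.0947] w 0.0218 F [ 1.1 -0.4 -1.9]
-> (0.6559, 0.0491, 0.0395, 4) lin [1.4, 1.4, 55.2] ang [-0.0, 0.2, 0.1]
```

View pics/o12.png

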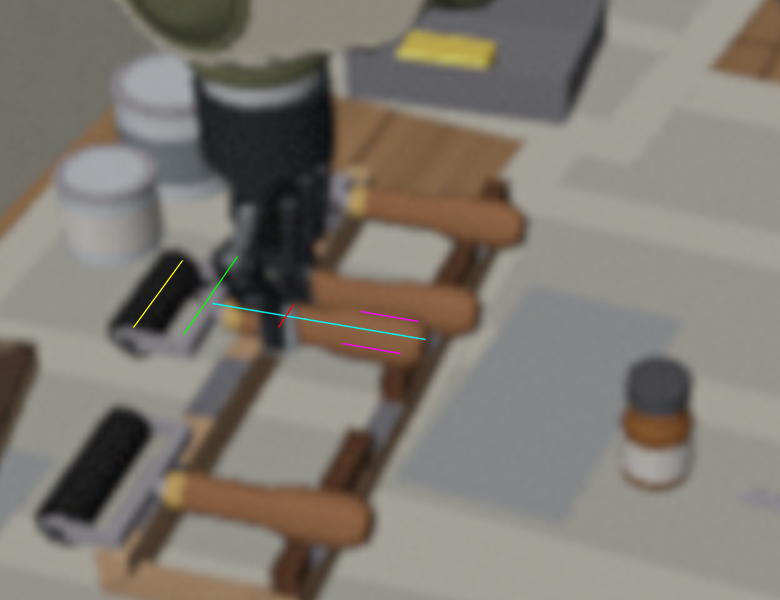

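Call:
servo_tool --commands '[{"linear":[1,1,18],"angular":[0,0,0],"gripper":-1},{"linear":[1,1,33],"angular":[0,0,0],"gripper":-1},{"linear":[1,1,43],"angular":[0,0,0],"gripper":-1},{"linear":[1,1,49],"angular":[0,0,0],"gripper":-1},{"linear":[1,1,52],"angular":[0,0,0],"gripper":-1},{"linear":[1,1,53],"angular":[0,0,0],"gripper":-1},{"linear":[1,1,53],"angular":[0,0,0],"gripper":-1}]'

```text
time_s: 22.6
position: [0.6569, 0.048, 0.0428]
tool_rot: [[0.998, 0.069, 0.001], [0.069, -0.998, -0.0], [0.001, 0.0, -1.0]]
ft_force: [0.4, -0.3, -2.5]
grip_width: 0.0222
```

Call:
servo_tool --commands '[{"linear":[-1,-1,2],"angular":[0,0,0],"gripper":-1},{"linear":[-1,-1,2.5],"angular":[0,0,0],"gripper":-1},{"linear":[-1,-1,2.5],"angular":[0,0,0],"gripper":-1},{"linear":[-1,-1,2.5],"angular":[0,0,0],"gripper":-0.3},{"linear":[-1,-1,2.5],"angular":[0,0,0],"gripper":0.3},{"linear":[-1,-1,2.5],"angular":[0,0,0],"gripper":0.4},{"linear":[-1,-1,2.5],"angular":[0,0,0],"gripper":0.4},{"linear":[-1,-1,2.5],"angular":[0,0,0],"gripper":0.4},{"linear":[-1,-1,-15],"angular":[0,0,0],"gripper":0.4},{"linear":[-1,-1,-45],"angular":[0,0,0],"gripper":0.4},{"linear":[-1,-1,-90],"angular":[0,0,0],"gripper":0.4},{"linear":[-1,-1,-135],"angular":[0,0,0],"gripper":0.4},{"linear":[-50,-1,-160],"angular":[0,0,0],"gripper":0.4},{"linear":[-100,0,-160],"angular":[0,0,0],"gripper":0.4},{"linear":[-150,0,-160],"angular":[0,0,0],"gripper":0.4},{"linear":[-200,0,-160],"angular":[0,0,0],"gripper":0.4},{"linear":[-200,50,-160],"angular":[0,0,0],"gripper":0.4},{"linear":[-200,100,-160],"angular":[0,0,0],"gripper":0.4},{"linear":[-200,150,-160],"angular":[0,0,0],"gripper":0.4},{"linear":[-200,200,-160],"angular":[0,0,0],"gripper":0.4}]'

```text
time_s: 24.6
position: [0.4707, -0.167, 0.2027]
tool_rot: [[0.998, 0.069, 0.001], [0.069, -0.998, -0.0], [0.001, 0.0, -1.0]]
ft_force: [0.3, 0.4, -0.3]
grip_width: 0.0599
```

Call:
servo_tool --commands '[{"linear":[0,45,0],"angular":[0,0,0],"gripper":0.4},{"linear":[0,90,0],"angular":[0,0,0],"gripper":0.4},{"linear":[0,130,0],"angular":[0,0,0],"gripper":0.4},{"linear":[0,130,0],"angular":[0,0,0],"gripper":0.4},{"linear":[0,130,0],"angular":[0,0,0],"gripper":0.4},{"linear":[0,130,0],"angular":[0,0,0],"gripper":0.4}]'

```text
time_s: 25.2
position: [0.4798, -0.2938, 0.2023]
tool_rot: [[0.998, 0.07, -0.0], [0.07, -0.998, 0.0], [-0.0, -0.0, -1.0]]
ft_force: [-0.6, 0.8, -0.8]
grip_width: 0.0597
```

Run:
```python
import cv2,pickle
from rig import env
from ov import *
p=env.get_image("top");q=env.get_image("side")
o,b,y=pickle.load(open("poses.pkl","rb"))
z=lambda f,k:cv2.resize(f,None,fx=k,fy=k,interpolation=cv2.INTER_CUBIC)
cv2.imwrite("pics/f1.png",z(p["frame"],5)[430:930,900:1700])
cv2.imwrite("pics/f2.png",z(q["frame"],5)[500:1100,650:1430])
P={n:(*b[i],y) for n,i in zip("BACD",range(4))}
cv2.imwrite("pics/f3.png",draw(p,P,None,z0=.024,k=5)[430:930,900:1700])
```

```text
(no output)
```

View pics/f1.png

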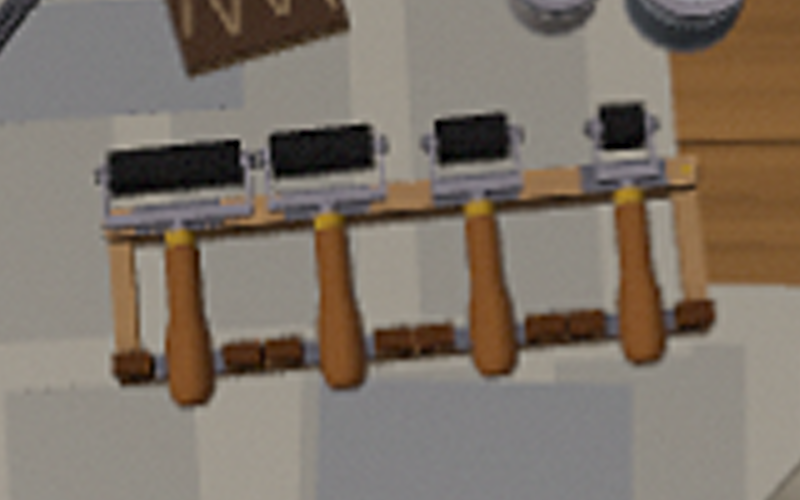

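View pics/f2.png

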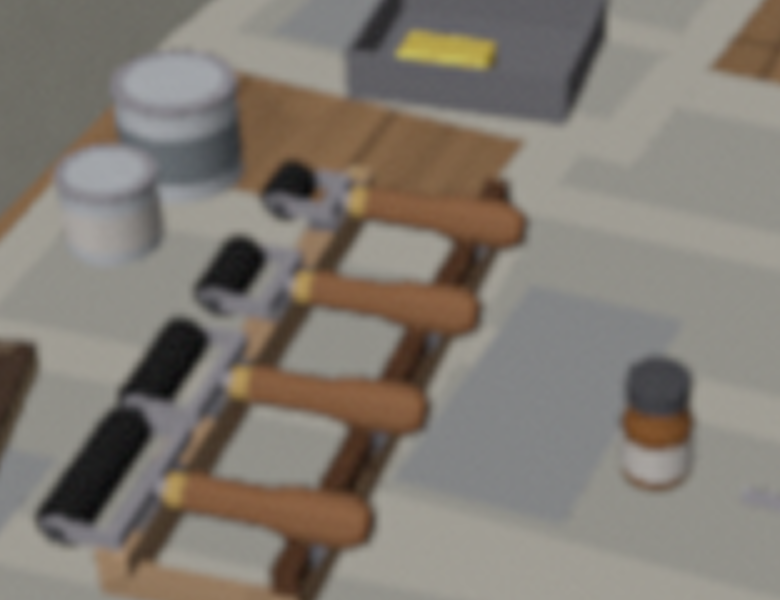

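View pics/f3.png

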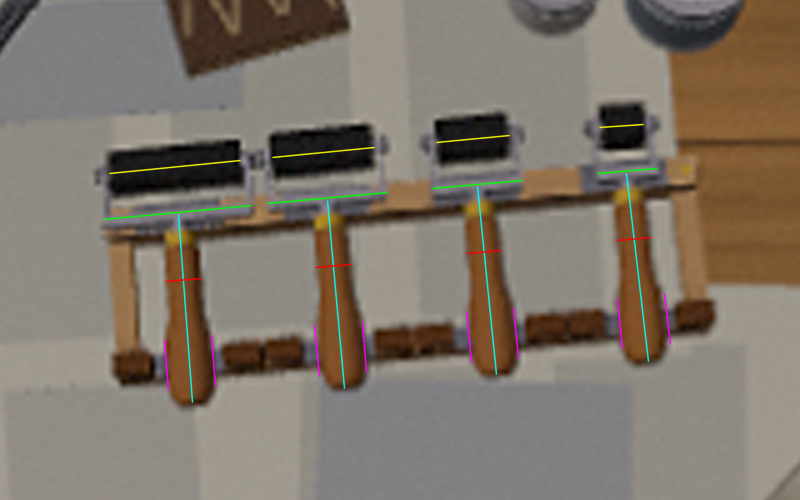

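```bash
python3 -c "
from rig import env
print(env.close_job())"
```

```text
the job is handed in; nothing more can be done
None
```

All four brayers are in the rack, one to a bay, and the job was handed in at about 25 s of the 96 s allowed. The white slab lies off the left (+y) end, so the 90 mm brayer is in bay 1, then the 70 in bay 2, the 50 in bay 3 and the 30 in bay 4. The red slab look-alike was ignored.

**Checks before hand-in:** In both cameras each handle swell sits between its cheeks and each crossbar lies on the far rail. Every brayer looked level, with its roller clear of the table. In the top picture they lay within about 2–3 mm of where the model puts a seated brayer. The jar stands where it was, and the gripper was well clear of everything.

**Disagreements seen:**
- The side camera's overlay sat about 2 mm off the top camera's, which is about the stated calibration error.
- The outer ends of the roller axles in bays 1 and 2 come close together. A small gap shows in the top view, but I did not measure it.

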